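# Set the coil cutter's stop to the long gauge and clamp it

## Robot

A 6-joint arm with a two-finger parallel gripper is mounted at the origin on the work surface. World frame = base frame: x ahead of the robot, y to its left, z up, the work surface at z = 0. Lengths are in mm, angles in rad, forces in N, time in s.
With the tool pointing down it reaches from about 325 to 875 mm from the base axis. Payload 4.4 kg.
Tool frame: the origin (TCP) lies at the very end of the fingers, on their centre line; the grasp point (between the pads) lies 19 mm behind it; z points along the fingers, y is the line along which they close (so a half turn about z gives the same grasp; the last joint's range is limited). The gripper opens to 85 mm and grips with 20 to 120 N. Pads are 22 mm wide; open, the fingers measure 114 mm over their backs; the gripper's body (76 mm by 85 mm) begins 54 mm behind the grasp point. The pads swing forward as they close: fully open they stand 13 mm farther back than shut.
Start: joints at [-1.254, 0.207, 1.542, -0, 1.393, -0.15], TCP at [259.27, -513.231, 231.282] pointing down, gripper open.
Joint ranges: [-2.73, 2.73], [-0.86, 2.22], [0.23, 2.46], [-1.11, 4.25], [0.08, 2.63], [-2.82, 2.82]. Speed limits (rad/s): [2.79, 2.79, 3.14, 3.14, 3.14, 3.14].

## Interface

Orientations are given as a rotation vector (axis times angle).
In Python, from station import sense, read_camera, finish_job gives the robot as it stands.
- The arm moves only by the shell command python3 -m creep 'ROWS' [OPENING] [FORCE]. ROWS is JSON, a list of rows, each a list of 2 entries, a list of its own where there are three numbers: the shift along the tool's x, y, z in m, then the turn about the tool's z in degrees. A call has 1 to 5 rows; each row is the pose to reach, as a shift and turn from the pose commanded when the call began, along the tool's axes at that moment; what a row does not reach only later rows make up. A row lasts 1/8 s, in which the tool goes at most 62.5 mm and 10.7 degrees, less where a joint would pass 70% of its speed; a pose out of reach is approached as far as the arm can. A call with a gripper value outside its range is refused whole. OPENING is the closure, from -1 (fully open) to 1 (shut), set as the call begins (- or left out, the last holds). The fingers move at their own pace and stop on an object; FORCE is the grip in N (left out, the last holds). Time passes only in rows, so rows that repeat a pose let the fingers close. It gives the time, the measured TCP pose, the force, the opening and the grip force at its end, in the units of the state.
- sense(): the state, without advancing time (a new reading comes with each control period).
- read_camera(name): name is "scene" or "top" or "wrist"; returns a dict with "frame" (480x640x3 uint8, blue, green, red), "z_map" (480x640 float32, mm along the optical axis (not along the pixel's ray), 0 where there is no reading), "camera_matrix" (3x3 intrinsics, pixels), "dist" ([k1, k2, p1, p2, k3] as OpenCV has them; the pictures are not rectified), "pose" (4x4, takes a point from camera to world coordinates); the wrist camera has in their place "hand_eye" (4x4, takes a point from camera to tool coordinates, whose origin is the TCP and whose axes are the flange's). Camera axes: x right, y down, z forward; pixel columns grow to the right and rows downward; lengths in mm; the calibration is good to about 2 mm. A picture is of the moment at which its call begins: read the wrist's pose just before it.
- finish_job(): hands the job in; it is judged then, once.
The state is a dict: "t": time; "joints": joint angles; "qd": joint speeds; "joint_efforts": joint torques, N m; "eef_pos": TCP position; "tool_rot": TCP orientation; "wrist_force": force on the tool from outside, world axes, zero at the start; "ft_torque": the same for the moment, N m; "opening": opening from 0.0 (shut) to 1.0 (fully open); "grip_force": force on a finger pad.
Only numpy, scipy, OpenCV 4.12 (cv2) and the standard library are available. Lean on these libraries where they do the work, as an engineer would, in place of code of your own. Each camera call takes 0.05 s, during which the arm holds its last target. There are 200 camera calls.

## Task

Set the stop of the bead-coil cutter to the long gauge: swing the fence's cam lever up to free the fence, open the gap, stand the longer of the two wooden gauges (fin up) in the bed's channel against the fixed stop, bring the fence up so that the gauge is snug between the fence and the stop, and press the lever fully down to clamp it. Leave the gauge in the jig, leave the short gauge where it is, and do not disturb the other things on the table.

Things in the scene. Friction and masses are not known exactly. Their poses are not given: they have to be found in the camera images.
- jig: Fixed coil-cutter bed, 100 mm (local x -55 to +45) by 300 mm (local y). Origin: centre of the underside, on the table; local -x is its front (robot side). Open channel along y: floor 22 mm above the table, 42 mm wide (local x -36 to +6), between a steel front rail and a wooden rear rail, both 30 mm high. At the +y end a fixed stop, 65 mm high, face at local y = +120.
- stop_face (a point): Point of the fixed stop's face at the channel's centre line and floor: jig local (-15, +120, 22) mm. Axes as the jig.
- fence (a joint): Slide of the wooden fence: its value (m) is the gap between the fixed stop's face and the fence's face; 0 = touching the stop, grows as the fence moves to local -y, at most 0.16. Starts at 0.025 to 0.07, clamped. Loose, it slides with about 2 N of friction and can be drawn along by its lever; clamped, it holds against some 40 N.
- fence_face (a point): Point of the fence's face that meets the gauge, on the channel's centre line, 40 mm above the table; axes as the jig. The fence is 40 mm long (from this face to local -y), 64 mm high, local x -30 to +45. Two steel cheeks, 60 mm high, hold the lever at its front (x -29 to -53).
- lever (a joint): Cam lever on the fence's front (rad): 0 = flat, pointing to local -x, fence clamped; grows as its end swings up, stop at 1.0. The cam bears only below about 0.2; above that the fence is free. Swung up means above 0.5, fully down below 0.1. Stays where it is left (friction 0.05 N m); lifting it or pressing it home takes up to about 12 N at the grip point.
- lever_pivot (a point): Lever's pin, its axis along local y, 44 mm above the table, on the middle of the fence's 40 mm length (local x -40).
- lever_grip (a point): Point on the lever's centre line 60 mm from the pin, where it is grasped. The lever is a dark steel bar 14 mm wide (along local y), 11 mm thick, and reaches 77 mm from the pin. Clear air below it down to the table. Its axes turn with the lever.
- front_rod (a point): Middle of the front rod of the fixed bead rack bridging the jig: along the jig's y, 320 mm up, 18 mm thick, 344 mm long; a second rod 90 mm behind at the same height; 14 mm posts at both ends, 35 mm behind this rod. They bar a vertical gripper from lever and channel: come from the front, leaning 27 to 45 degrees back to local -x, fingers closing along local y.
- gauge_long_mid (a point): Loose wooden long gauge: a bar 90 mm long (own y), 32 mm wide (own x), 24 mm high, with a grip fin on its middle 14 mm thick (own y), 30 mm wide (own x), up to 75 mm above the underside. About 120 g. This point is its centre, 37.5 mm above the underside; grip the fin about 57 mm above the underside. A half turn about the vertical makes no difference.
- gauge_short_mid (a point): Loose wooden short gauge, alike but 60 mm long; not wanted. This point is its centre, 37.5 mm above the underside. The two gauges stand one to the left and one to the right of the jig.
- bead_pile: Bystander: clay beads stuck on a card 100 x 80 mm, 15 mm high, in front of the jig. Origin under its centre.
- bowl: Bystander: wooden bowl of beads, 124 mm wide, 50 mm high, origin under its centre.
- jar: Bystander: amber jar 64 mm wide, 110 mm high, origin under its centre.
- mug: Bystander: white mug 76 mm wide, 90 mm high, origin under its centre.
- brush: Bystander: brush lying in front of the jig, under 30 mm high.
- clay_block: Bystander: block of dark clay 70 x 100 x 40 mm, origin under its centre.
- glaze_cone: Bystander: small terracotta stilt 60 mm high, behind the jig, origin under its centre.
Mind the look-alikes: they are no part of the job. What is shaped like the part that bears gauge_long_mid but green is not meant.

How it is judged:
By the outcome, as a careful person would: the job done as asked, in the order asked, and still so for the second after the job is handed in, with the robot touching nothing.
It also fails if it takes over 61 s, if anything falls off the work surface, if the arm or the gripper's body presses on something with over 40 N, if the wrist force passes 120 N, or if a joint passes its speed limit or range.

## Working session

There is one attempt and no reset: what is moved stays moved. The work goes in short steps, Python scripts to look and compute and a shell command to move; the robot and the scene stay as the last step left them, time stands still between calls to the robot, and variables do not carry over. Pictures are saved under pics/ and viewed, at most 10 in all, crops included, and the job is handed in when it is done.

```bash
mkdir -p pics; ls; cat > h.py <<'E'
import numpy as np, cv2
from scipy.spatial.transform import Rotation as R
from station import sense, read_camera, finish_job
def tool():
    s=sense(); T=np.eye(4); T[:3,:3]=R.from_rotvec(s["tool_rot"]).as_matrix(); T[:3,3]=s["eef_pos"]; return T
def grab(name,fn=None):
    T=tool(); c=read_camera(name); c["P"]=np.array(c["pose"]) if "pose" in c else T@np.array(c["hand_eye"])
    if fn: cv2.imwrite("pics/"+fn,c["frame"])
    return c
def pts(c):
    "world point per pixel (480x640x3), nan w/o reading"
    v,u=np.mgrid[0:480,0:640]; uv=np.stack([u,v],-1).reshape(-1,1,2).astype(np.float32)
    n=cv2.undistortPoints(uv,np.array(c["camera_matrix"]),np.array(c["dist"])).reshape(480,640,2)
    z=c["z_map"].astype(float); z[z<=0]=np.nan
    p=np.dstack([n*z[...,None],z]); return p@c["P"][:3,:3].T+c["P"][:3,3]
def ray(c,u,v,h):
    n=cv2.undistortPoints(np.array([[[u,v]]],np.float32),np.array(c["camera_matrix"]),np.array(c["dist"])).ravel()
    d=c["P"][:3,:3]@[n[0],n[1],1]; o=c["P"][:3,3]; return o+d*(h-o[2])/d[2]
E
python3 - <<'E'
from h import *
a=grab("scene","s0.png"); b=grab("top","t0.png")
np.savez("c0.npz",sp=pts(a),tp=pts(b),sf=a["frame"],tf=b["frame"])
s=sense(); print(s["t"],s["tool_rot"],s["wrist_force"]); print(a["P"].round(2),b["P"].round(2))
E
```

```text
pics
0.1 [-3.05398181e+00 -7.27623579e-01  2.48671069e-04] [ 0.36612288  0.67502193 -1.1117653 ]
[[-2.60000e-01  6.10000e-01 -7.50000e-01  1.29164e+03]
 [ 9.70000e-01  1.50000e-01 -2.10000e-01  2.84260e+02]
 [-1.00000e-02 -7.80000e-01 -6.30000e-01  8.64490e+02]
 [ 0.00000e+00  0.00000e+00  0.00000e+00  1.00000e+00]] [[ 1.00000e-02 -9.90000e-01  1.30000e-01  2.96900e+02]
 [-1.00000e+00 -1.00000e-02 -0.00000e+00  5.48500e+01]
 [ 0.00000e+00 -1.30000e-01 -9.90000e-01  1.59036e+03]
 [ 0.00000e+00  0.00000e+00  0.00000e+00  1.00000e+00]]
```

View pics/s0.png

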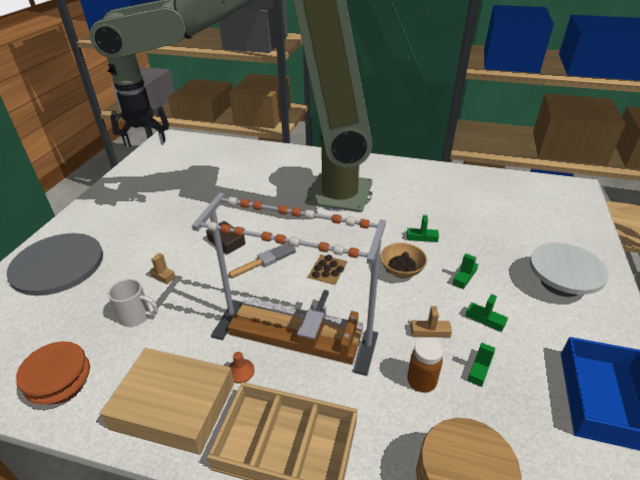

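View pics/t0.png

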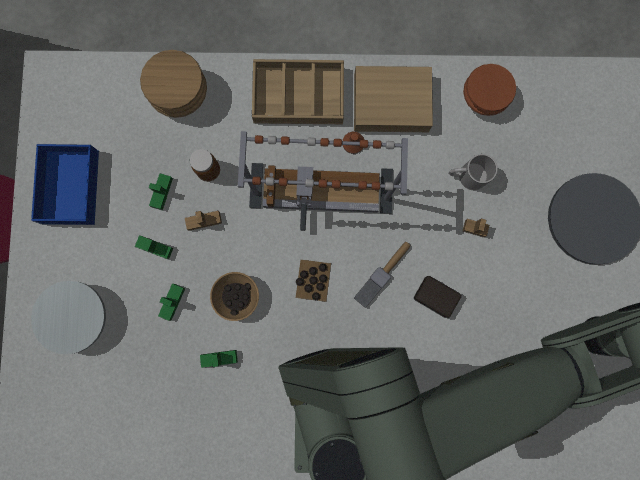

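Top view: the jig is at about (322,187) px, with the fixed stop at (270,187), the fence at (305,183) and the lever end at (304,225). The long gauge is at (203,220), the short one at (477,227), and the green look-alikes are on the left.

```bash
python3 - <<'E'
from h import *
d=np.load("c0.npz"); tp,tf=d["tp"],d["tf"]; hsv=cv2.cvtColor(tf,cv2.COLOR_BGR2HSV)
def pr(n,a): print(n,np.round(a,1).tolist())
def rect(P): 
    (c,s,a)=cv2.minAreaRect(P[:,:2].astype(np.float32)); return np.r_[c,s,a]
# gauge regions
for n,(u0,u1,v0,v1) in dict(long=(180,228,203,236),short=(458,498,213,242)).items():
    m=np.zeros((480,640),bool); m[v0:v1,u0:u1]=1
    m&=(tp[...,2]>12)&(hsv[...,1]>70); P=tp[m]
    pr(n+" all",rect(P)); pr(" n,zmax",[len(P),np.nanpercentile(P[:,2],98)])
    q=P[P[:,2]>50]; pr(" fin mean",q.mean(0)); pr(" fin",rect(q))
    q=P[(P[:,2]<32)]; pr(" bar",rect(q)); 
# jig
m=np.zeros((480,640),bool); m[120:240,225:420]=1
P=tp[m]
q=P[(P[:,2]>300)&(P[:,2]<345)]; pr("rods",rect(q)); 
for lo in (0,60):
    qq=q[(q[:,0]<q[:,0].mean())]; 
f=np.polyfit(qq[:,1],qq[:,0],1); pr("front rod x=a*y+b",f*[1000,1]); pr(" y range",[qq[:,1].min(),qq[:,1].max(),qq[:,0].mean(),qq[:,2].mean()])
for n,lo,hi in (("rail",26,34),("fence/stop",58,70)):
    q=P[(P[:,2]>lo)&(P[:,2]<hi)]; pr(n,[len(q)]); pr(n,rect(q))
# lever
m=np.zeros((480,640),bool); m[200:235,296:314]=1; m&=(tp[...,2]>30); q=tp[m&(tp[...,2]<70)]; pr("lever",rect(q)); pr("z",[np.nanmedian(q[:,2])])
# bystanders heights
for n,(u,v) in dict(bowl=(235,296),bead=(313,281),jar=(204,165),brush=(380,275)).items(): pr(n,tp[v,u])
cv2.imwrite("pics/jig.png",cv2.resize(tf[120:245,170:430],(780,375),interpolation=cv2.INTER_CUBIC))
E
```

```text
long all [533.0, 342.6, 32.5, 89.8, 12.6]
 n,zmax [444.0, 79.0]
 fin mean [531.6, 341.6, 72.0]
 fin [533.2, 342.8, 30.4, 14.7, 14.2]
 bar [533.0, 342.6, 32.5, 89.8, 12.6]
short all [521.4, -365.7, 60.9, 32.5, 74.8]
 n,zmax [318.0, 80.8]
 fin mean [520.7, -364.4, 72.1]
 fin [521.6, -365.3, 14.6, 29.0, 78.6]
 bar [521.4, -365.7, 60.9, 32.5, 74.8]
rods [615.0, 36.4, 356.9, 122.1, 88.1]
front rod x=a*y+b [21.8, 571.8]
 y range [-140.0, 216.1, 572.5, 325.3]
rail [1553]
rail [683.6, -2.2, 429.5, 239.0, 88.6]
fence/stop [884]
fence/stop [684.2, -2.7, 206.9, 441.7, 5.5]
lever [546.2, 78.6, 80.1, 44.0, 0.4]
z [49.7]
bowl [337.9, 252.6, 26.3]
bead [378.9, 54.7, 11.9]
jar [657.5, 327.6, 109.7]
brush [395.6, -116.8, 21.4]
```

View pics/jig.png

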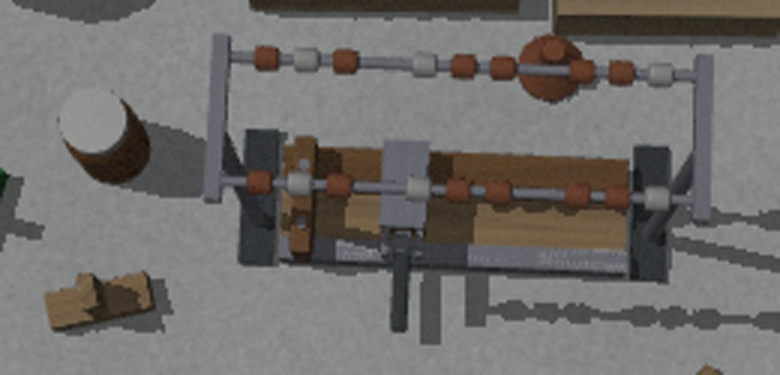

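```bash
python3 -m creep; python3 - <<'E'
from h import *
a=read_camera  # rays from crop pixels on top image
import numpy as np
s=sense(); print(s["t"])
c=grab("top")
F=lambda x,y,h:ray(c,170+x/3,120+y/3,h).round(1).tolist()
for n,x,y,h in [("frail L",282,262,30),("frail R",628,275,30),("rearrail R",628,158,30),("rearrail L",318,147,30),("rod f L",232,181,320),("rod f R",690,199,320),("rod r L",232,57,320),("rod r R",692,75,320),("stopface f",311,255,65),("stopface r",318,142,65),("fence+y r",385,141,64),("fence-y r",429,143,64),("lever end",400,331,46),("lever root",402,258,46),("lever cheeks",402,232,60)]: print(n,F(x,y,h))
print(tool().round(3).tolist())
E
```

```text
0.1
frail L [566.7, 183.4, 30.0]
frail R [558.6, -114.7, 30.0]
rearrail R [661.6, -115.0, 30.0]
rearrail L [668.4, 154.3, 30.0]
rod f L [574.1, 196.0, 320.0]
rod f R [564.8, -127.1, 320.0]
rod r L [664.2, 198.3, 320.0]
rod r R [654.6, -129.2, 320.0]
stopface f [566.9, 156.2, 65.0]
stopface r [664.4, 152.2, 65.0]
fence+y r [666.1, 95.3, 64.0]
fence-y r [664.8, 57.8, 64.0]
lever end [505.7, 80.7, 46.0]
lever root [568.5, 79.8, 46.0]
lever cheeks [588.4, 79.9, 60.0]
[[0.893, 0.451, -0.001, 259.079], [0.451, -0.893, 0.002, -512.661], [0.0, -0.002, -1.0, 230.374], [0.0, 0.0, 0.0, 1.0]]invalid input
```

```bash
python3 -m creep '[[[0,0.06,0],0],[[0,0.12,0],0],[[0,0.18,0],0],[[0,0.24,0],0],[[0,0.30,0],0]]'; python3 -m creep '[[[0,0.06,0],0],[[0,0.12,0],0],[[0,0.12,0],0]]'; python3 -c "
from h import *
print(tool().round(3).tolist(), np.round(sense()['joints'],3))"
```

```text
t: 0.78
eef_pos: [393.1, -778.4, 230.9]
tool_rot: [-3.056, -0.728, 0.0]
wrist_force: [0.4, -1.7, 0.2]
opening: 0.999
grip_force: 0.0
t: 1.15
eef_pos: [419.0, -829.5, 211.6]
tool_rot: [3.012, 0.718, 0.017]
wrist_force: [-0.0, 0.5, 1.5]
opening: 0.999
grip_force: 0.0
[[0.893, 0.45, 0.021, 418.981], [0.451, -0.892, -0.041, -829.521], [0.0, 0.046, -0.999, 211.599], [0.0, 0.0, 0.0, 1.0]] [-1.198  1.09   0.227  0.005  1.778 -0.093]
```

```bash
python3 -m creep '[[[0,-0.06,0],0],[[0,-0.12,0],0],[[0,-0.12,0],0]]' ; python3 -c "
from h import *
print(tool().round(3).tolist(), np.round(sense()['joints'],4))"
```

```text
t: 1.52
eef_pos: [364.4, -721.3, 214.9]
tool_rot: [3.003, 0.716, 0.019]
wrist_force: [0.0, -0.4, 0.5]
opening: 0.999
grip_force: 0.0
[[0.893, 0.45, 0.024, 364.367], [0.451, -0.891, -0.05, -721.344], [-0.001, 0.056, -0.998, 214.897], [0.0, 0.0, 0.0, 1.0]] [-1.212   0.6862  0.9051  0.0053  1.4949 -0.1093]
```

```bash
cat >> h.py <<'E'
def info():
    T=tool(); z=T[:3,2]; s=sense()
    print("t",s["t"],"tcp",T[:3,3].round(1),"tilt",np.degrees(np.arccos(-z[2])).round(1),"az",np.degrees(np.arctan2(z[1],z[0])).round(1),"xax",T[:3,0].round(3),"yax",T[:3,1].round(3),"j",np.round(s["joints"],3),"F",np.round(s["wrist_force"],1),"op",round(float(s["opening"]),2))
def go(*ps):
    T=tool()
    for p in ps:
        d=T[:3,:3].T@(np.array(p)-T[:3,3])/1000; print("to",p,"shift",d.round(3).tolist(),"len",np.linalg.norm(d).round(3))
E
python3 -c "
from h import *
go((364,-721,500),(650,50,520))"
```

```text
to (364, -721, 500) shift [-0.0, 0.015, -0.285] len 0.285
to (650, 50, 520) shift [0.603, -0.542, -0.336] len 0.877
```

```bash
python3 -m creep '[[[0.01,-0.01,-0.06],4],[[0.03,-0.03,-0.11],9],[[0.06,-0.06,-0.15],14],[[0.10,-0.10,-0.19],19],[[0.14,-0.13,-0.22],24]]' | head -2;  python3 -c "
from h import *
info(); go((650,50,520))"
```

```text
t: 2.15
eef_pos: [425.8, -535.1, 430.7]
t 2.15 tcp [ 425.8 -535.1  430.7] tilt 3.6 az -62.2 xax [0.999 0.046 0.027] yax [ 0.044 -0.997  0.057] j [-1.023  0.339  0.978 -0.004  1.761  0.502] F [-0.   0.1 -0.2] op 1.0
to (650, 50, 520) shift [0.253, -0.569, -0.115] len 0.633
```

```bash
python3 -m creep '[[[0.024,-0.055,-0.01],1],[[0.048,-0.11,-0.02],2],[[0.072,-0.165,-0.03],3],[[0.096,-0.22,-0.04],4],[[0.12,-0.275,-0.05],4]]' | head -2; python3 -m creep '[[[0.024,-0.055,-0.01],0],[[0.048,-0.11,-0.02],0],[[0.072,-0.165,-0.03],0],[[0.096,-0.22,-0.04],0],[[0.12,-0.275,-0.05],0]]' | head -2; python3 -c "
from h import *
info(); go((800,67,500))"
```

```text
t: 2.78
eef_pos: [531.4, -251.6, 468.6]
t: 3.4
eef_pos: [655.7, 22.8, 509.8]
t 3.4 tcp [655.7  22.8 509.8] tilt 3.3 az -51.9 xax [ 0.999 -0.02   0.036] yax [-0.022 -0.999  0.044] j [-0.076  0.321  0.844 -0.045  1.938  1.498] F [ 0.8 -0.3  0.1] op 1.0
to (800, 67, 500) shift [0.143, -0.048, 0.013] len 0.151
```

```bash
python3 -m creep '[[[0.06,-0.01,0],0],[[0.12,-0.03,0],0],[[0.18,-0.04,0],0],[[0.24,-0.05,0],0],[[0.30,-0.06,0],0]]' | head -2;  python3 -c "
from h import *
info()"; python3 -m creep '[[[0.06,-0.01,0],0],[[0.12,-0.02,0],0],[[0.18,-0.03,0],0]]' | head -2; python3 -c "
from h import *
info()"
```

```text
t: 4.03
eef_pos: [828.8, 60.8, 459.2]
t 4.025 tcp [828.8  60.8 459.2] tilt 4.7 az -30.1 xax [ 0.997 -0.018  0.072] yax [-0.021 -0.999  0.04 ] j [-0.015  0.806  0.225 -0.045  2.038  1.553] F [ 0.5 -0.3  0.6] op 1.0
t: 4.4
eef_pos: [867.8, 70.7, 415.4]
t 4.4 tcp [867.8  70.7 415.4] tilt 7.0 az -18.0 xax [ 0.993 -0.017  0.116] yax [-0.021 -0.999  0.035] j [-0.004  0.861  0.225 -0.04   1.939  1.569] F [ 0.4 -0.8  0.1] op 1.0
```

```bash
for i in 1 2 3; do python3 -m creep '[[[0.06,-0.01,-0.01],0],[[0.12,-0.015,-0.02],0]]' | sed -n 2p;  python3 -c "
from h import *
info()"; done
```

```text
eef_pos: [889.3, 75.6, 402.5]
t 4.65 tcp [889.3  75.6 402.5] tilt 9.4 az -11.8 xax [ 0.987 -0.015  0.161] yax [-0.02  -0.999  0.031] j [-0.     0.878  0.225 -0.035  1.877  1.575] F [ 0.1 -0.2  0.5] op 1.0
eef_pos: [908.4, 79.7, 396.3]
t 4.9 tcp [908.4  79.7 396.3] tilt 12.1 az -8.0 xax [ 0.978 -0.013  0.208] yax [-0.019 -0.999  0.026] j [ 0.003  0.889  0.225 -0.031  1.819  1.58 ] F [ 0.3 -0.5 -0.4] op 1.0
eef_pos: [925.5, 83.8, 394.8]
t 5.15 tcp [925.5  83.8 394.8] tilt 14.8 az -5.6 xax [ 0.967 -0.012  0.255] yax [-0.018 -1.     0.021] j [ 0.006  0.895  0.225 -0.027  1.764  1.584] F [-0.3  0.  -0.6] op 1.0
```

```bash
for i in 1 2 3 4 5 6 7; do python3 -m creep '[[[0.06,-0.005,-0.01],0],[[0.12,-0.005,-0.02],0]]' | sed -n 2p; done;  python3 -c "
from h import *
info()"
```

```text
eef_pos: [941.2, 80.3, 398.3]
eef_pos: [955.0, 77.4, 406.1]
eef_pos: [967.3, 75.4, 418.2]
eef_pos: [977.5, 73.5, 433.7]
eef_pos: [985.6, 71.6, 452.5]
eef_pos: [991.9, 70.0, 473.9]
eef_pos: [996.2, 68.5, 498.2]
t 6.9 tcp [996.2  68.5 498.2] tilt 34.7 az 0.3 xax [ 0.822 -0.008  0.569] yax [-0.005 -1.    -0.008] j [-0.023  0.825  0.225  0.017  1.486  1.559] F [-1.1  0.3 -0.4] op 1.0
```

```bash
python3 -m creep '[[[0,0,-0.01],1.3]]' | sed -n 2p; python3 -c "
from h import *
info(); go((520,75,480),(510,75,160))"
```

```text
eef_pos: [990.3, 67.8, 504.4]
t 7.025 tcp [990.3  67.8 504.4] tilt 34.5 az 0.3 xax [ 0.824 -0.033  0.566] yax [-0.026 -0.999 -0.021] j [-0.024  0.812  0.234  0.016  1.494  1.583] F [-0.9 -0.3  0. ] op 1.0
to (520, 75, 480) shift [-0.402, 0.005, -0.246] len 0.471
to (510, 75, 160) shift [-0.591, 0.012, 0.012] len 0.591
```

```bash
python3 -m creep '[[[-0.05,0,-0.03],0],[[-0.1,0.001,-0.06],0],[[-0.15,0.002,-0.09],0],[[-0.2,0.002,-0.12],0],[[-0.25,0.003,-0.15],0]]' | sed -n 2p;python3 -m creep '[[[-0.05,0,-0.03],0],[[-0.1,0.001,-0.06],0],[[-0.152,0.002,-0.096],0],[[-0.152,0.002,-0.096],0]]' | sed -n 2p; python3 -c "
from h import *
info(); go((520,75,480),(510,78,160))"
```

```text
eef_pos: [698.6, 72.7, 486.8]
eef_pos: [518.1, 75.5, 481.2]
t 8.15 tcp [518.1  75.5 481.2] tilt 34.8 az 0.3 xax [ 0.821 -0.031  0.57 ] yax [-0.024 -1.    -0.021] j [-0.035 -0.387  1.7    0.025  1.223  1.565] F [ 0.1 -0.3  0.5] op 1.0
to (520, 75, 480) shift [0.001, 0.001, 0.002] len 0.002
to (510, 78, 160) shift [-0.19, 0.004, 0.259] len 0.321
```

Good. Now down in front of the lever, then one close look.

```bash
python3 -m creep '[[[-0.036,0.001,0.05],0],[[-0.072,0.002,0.1],0],[[-0.108,0.003,0.15],0],[[-0.144,0.004,0.2],0],[[-0.18,0.004,0.245],0]]' | sed -n 2p; python3 -m creep '[[[-0.01,0,0.014],0],[[-0.01,0,0.014],0]]' 0.1| sed -n 2p; python3 -c "
from h import *
info(); c=grab('wrist','w1.png'); np.savez('w1.npz',p=pts(c),f=c['frame'])"
```

```text
eef_pos: [512.6, 77.3, 174.0]
eef_pos: [510.8, 77.8, 155.9]
t 9.025 tcp [510.8  77.8 155.9] tilt 34.2 az 0.3 xax [ 0.826 -0.032  0.562] yax [-0.025 -0.999 -0.021] j [-0.028 -0.15   2.204  0.04   0.49   1.544] F [ 0.7 -0.7  0.5] op 0.6
```

View pics/w1.png

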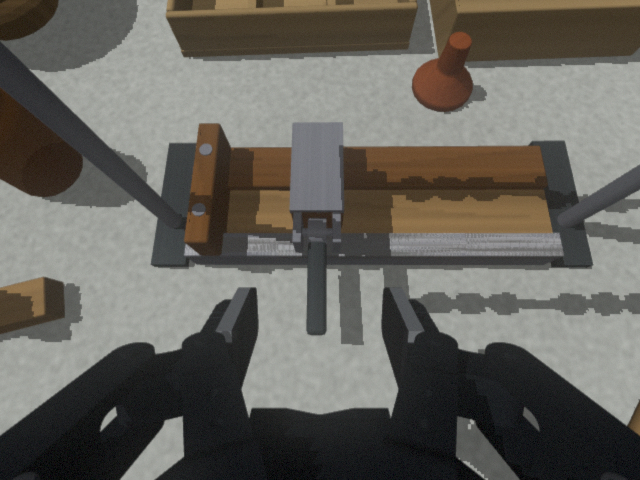

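The lever runs from (316,235) to (316,330) px, centred between the fingers. The stop face is at about u=225 and the fence's +y face at about u=292.

```bash
python3 - <<'E'
from h import *
d=np.load("w1.npz"); p=d["p"]
for n,u,v in [("lever",316,250),("lever",316,290),("lever",316,320),("end",316,326),("L",310,300),("Rr",322,300),("fence top",318,150),("fence top",318,200),("fence top f",297,195),("fl",293,170),("fr",341,170),("stop top",205,220),("stop r edge",218,170),("stop r edge",218,220),("frontrail",480,243),("frontrail",250,243),("front rail edge",480,253),("floor",280,215),("floor",400,215),("rear rail",400,165)]: print(n,p[v,u].round(1))
c=grab("wrist")
for n,u,v,h in [("lev L",308,300,49.5),("lev R",325,300,49.5),("lev end",316,331,49.5),("fence f+y",292,210,64),("fence r+y",293,124,64),("fence r-y",343,124,64),("stop top face f",219,246,65),("stop top face r",220,125,65),("chan front",400,235,30),("chan rear",400,190,30),("railfront",400,256,30),("railfront",250,257,30),("railfront",540,256,30)]: print(n,ray(c,u,v,h).round(1))
E
```

```text
lever [566.   81.5  48.1]
lever [535.6  82.2  50.4]
lever [514.6  82.6  49.5]
end [510.4  82.7  50.6]
L [528.7  86.6  49.8]
Rr [528.3  78.1  50.6]
fence top [641.3  77.8  64.3]
fence top [599.6  78.8  63.9]
fence top f [604.4  94.3  63.3]
fl [624.6  97.1  64.5]
fr [623.8  60.9  63.7]
stop top [586.  160.8  65.4]
stop r edge [630.  155.9  58.6]
stop r edge [593.1 157.1  46.5]
frontrail [573.2 -48.8  29.5]
frontrail [578.7 134.9  30.5]
front rail edge [565.1 -47.7  28.9]
floor [605.7 112.1  21.5]
floor [602.2  10.7  21.9]
rear rail [645.    8.2  29.9]
lev L [531.1  88.1  49.5]
lev R [530.8  75.9  49.5]
lev end [509.3  82.8  49.5]
fence f+y [595.4  98.1  64. ]
fence r+y [669.7  97.2  64. ]
fence r-y [668.1  57.3  64. ]
stop top face f [568.9 150.2  65. ]
stop top face r [670.4 155.6  65. ]
chan front [584.7  13.4  30. ]
chan rear [624.9   9.7  30. ]
railfront [567.1  15.1  30. ]
railfront [570.  135.1  30. ]
railfront [563.7 -95.   30. ]
```

```bash
python3 -c "
from h import *
go((528,82,70),(533,82,29))"
```

```text
to (528, 82, 70) shift [-0.039, -0.003, 0.082] len 0.091
to (533, 82, 29) shift [-0.058, -0.002, 0.119] len 0.132
```

```bash
python3 -m creep '[[[-0.02,-0.003,0.042],0],[[-0.039,-0.003,0.082],0],[[-0.05,-0.003,0.105],0],[[-0.058,-0.003,0.119],0],[[-0.058,-0.003,0.119],0]]' ; python3 -m creep '[[[0,0,0],0],[[0,0,0],0],[[0,0,0],0],[[0,0,0],0]]' 1 60; python3 -c "
from h import *
info()
g=tool()[:3,3]-19*tool()[:3,2]; print(g)
for t in (.2,.4,.6,.8): print(t); go(tool()[:3,3]+60*np.array([1-np.cos(t),0,np.sin(t)]))"
```

```text
t: 9.75
eef_pos: [532.8, 82.9, 27.9]
tool_rot: [-2.988, 0.046, -0.929]
wrist_force: [0.3, -0.3, 0.0]
opening: 0.45
grip_force: 0.0
t: 10.25
eef_pos: [533.3, 83.0, 29.2]
tool_rot: [-2.986, 0.046, -0.935]
wrist_force: [0.9, 1.3, 3.4]
opening: 0.147
grip_force: 58.6
t 10.25 tcp [533.3  83.   29.2] tilt 34.8 az 0.3 xax [ 0.821 -0.031  0.57 ] yax [-0.024 -1.    -0.02 ] j [-0.012  0.211  2.215  0.089  0.109  1.504] F [0.9 1.3 3.4] op 0.15
[522.47599622  82.91403667  44.81296616]
0.2
to [534.50660581  82.96998932  41.12517227] shift [0.008, -0.0, -0.009] len 0.012
0.4
to [538.04694084  82.96998932  52.57011296] shift [0.017, -0.001, -0.016] len 0.024
0.6
to [543.79046359  82.96998932  63.08356083] shift [0.028, -0.001, -0.022] len 0.035
0.8
to [551.50819792  82.96998932  72.24637788] shift [0.039, -0.001, -0.025] len 0.047
```

```bash
python3 -m creep '[[[0.004,0,-0.004],0],[[0.008,0,-0.009],0],[[0.017,-0.001,-0.016],0],[[0.028,-0.001,-0.022],0],[[0.039,-0.001,-0.025],0]]' ;  python3 -m creep '[[[0,0,0],0]]'; python3 -c "
from h import *
info()
T=tool()[:3,3]; go(T+[-1.3,-50,0])"
```

```text
t: 10.88
eef_pos: [542.1, 82.6, 64.1]
tool_rot: [-2.997, 0.046, -0.9]
wrist_force: [-8.0, -1.9, -8.7]
opening: 0.152
grip_force: 59.7
t: 11.0
eef_pos: [542.9, 82.6, 65.0]
tool_rot: [-2.995, 0.046, -0.905]
wrist_force: [-9.1, -2.3, -2.2]
opening: 0.154
grip_force: 60.4
t 11.0 tcp [542.9  82.6  65. ] tilt 33.6 az 0.3 xax [ 0.832 -0.032  0.553] yax [-0.024 -0.999 -0.02 ] j [-0.012  0.133  2.175  0.041  0.247  1.552] F [-9.1 -2.3 -2.2] op 0.15
to [541.64423759  32.62220319  65.02231451] shift [0.0, 0.05, -0.001] len 0.05
```

```bash
python3 -m creep '[[[0,0.012,0],0],[[0,0.025,0],0],[[0,0.04,0],0],[[0,0.055,-0.001],0],[[0,0.065,-0.001],0]]' ;  python3 -m creep '[[[0,0,0],0]]'; python3 -c "
from h import *
info(); c=grab('top','t2.png'); f=c['frame'][120:245,170:430]
cv2.imwrite('pics/t2.png',cv2.resize(f,(780,375),interpolation=cv2.INTER_CUBIC))"
```

```text
t: 11.62
eef_pos: [540.9, 19.6, 64.8]
tool_rot: [-2.99, 0.044, -0.906]
wrist_force: [-12.6, 4.2, 2.6]
opening: 0.148
grip_force: 60.9
t: 11.75
eef_pos: [540.9, 18.8, 64.8]
tool_rot: [-2.991, 0.045, -0.907]
wrist_force: [-12.5, -2.2, 1.7]
opening: 0.156
grip_force: 61.3
t 11.75 tcp [540.9  18.8  64.8] tilt 33.8 az 0.7 xax [ 0.831 -0.032  0.555] yax [-0.023 -0.999 -0.023] j [-0.192  0.113  2.201  0.431  0.272  1.025] F [-12.5  -2.2   1.7] op 0.16
```

View pics/t2.png

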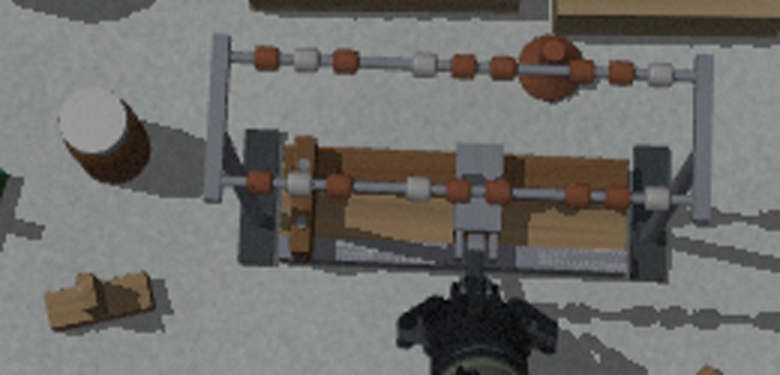

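```bash
python3 -m creep '[[[0,0,0],0],[[0,0,0],0],[[0,0,-0.02],0],[[0,0,-0.05],0]]' 0.1; python3 -c "
from h import *
info(); go((505,60,150),(505,330,180))"
```

```text
t: 12.3
eef_pos: [519.7, 17.4, 111.8]
tool_rot: [-2.988, 0.045, -0.929]
wrist_force: [-0.0, 0.9, -0.2]
opening: 0.451
grip_force: 0.0
t 12.3 tcp [519.7  17.4 111.8] tilt 34.6 az 0.3 xax [ 0.823 -0.031  0.567] yax [-0.024 -1.    -0.02 ] j [-0.207 -0.053  2.239  0.326  0.382  1.126] F [-0.   0.9 -0.2] op 0.45
to (505, 60, 150) shift [0.008, -0.043, -0.04] len 0.059
to (505, 330, 180) shift [0.017, -0.313, -0.064] len 0.32
```

```bash
python3 -m creep '[[[0.01,-0.03,-0.05],0],[[0.012,-0.09,-0.055],-2],[[0.014,-0.15,-0.06],-5],[[0.016,-0.21,-0.065],-8],[[0.017,-0.27,-0.065],-10]]' ; python3 -m creep '[[[0,-0.035,0],-2],[[0,-0.035,0],-2],[[0,-0.035,0],-2]]' | sed -n 2p; python3 -c "
from h import *
info(); c=grab('wrist','w2.png'); np.savez('w2.npz',p=pts(c),f=c['frame'])"
```

```text
t: 12.92
eef_pos: [503.7, 289.9, 182.2]
tool_rot: [2.955, 0.216, 0.926]
wrist_force: [0.9, -1.0, -0.0]
opening: 0.45
grip_force: 0.0
eef_pos: [498.6, 321.1, 177.0]
t 13.3 tcp [498.6 321.1 177. ] tilt 34.5 az 0.3 xax [0.811 0.177 0.558] yax [ 0.148 -0.984  0.098] j [ 0.595  0.073  1.941 -0.526  0.678  2.325] F [-0.6  0.2  0.1] op 0.45
```

View pics/w2.png

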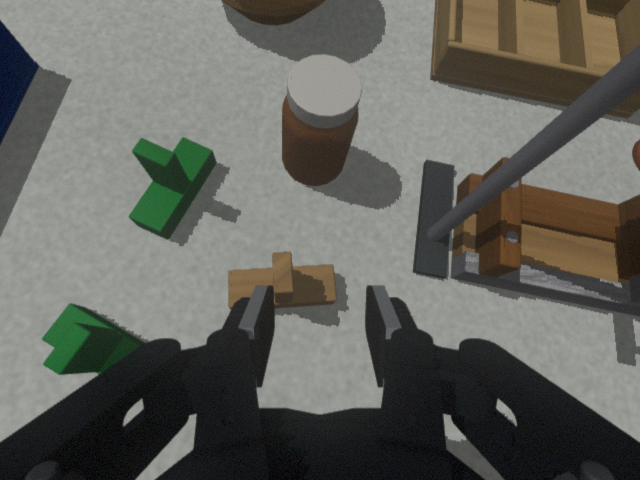

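The long gauge is at (282,285) px, with its fin top at about (283,258).

```bash
python3 - <<'E'
from h import *
d=np.load("w2.npz"); p=d["p"]
m=np.zeros((480,640),bool); m[248:306,225:338]=1
P=p[m]; 
t=P[P[:,2]>70]; b=P[(P[:,2]>20)&(P[:,2]<28)]
for q in(t,b): print(len(q),q.mean(0).round(1),[np.round(a,1) for a in cv2.minAreaRect(q[:,:2].astype(np.float32))])
c=b[:,:2]-b[:,:2].mean(0); print(np.linalg.svd(c,full_matrices=False)[2][0])
T=tool(); z=T[:3,2]; print(z)
# mean z
f=np.array([*cv2.minAreaRect(t[:,:2].astype(np.float32))[0],57]); print(f)
go(f+19*z+[-15,0,60],f+19*z)
E
```

```text
1392 [516.8 344.3 122.9] [array([518.9, 343.6]), array([20.3, 57.4]), np.float64(87.8)]
2736 [534.5 339.9  24. ] [array([532.6, 343.3]), array([32.2, 90.1]), np.float64(13.3)]
[-0.15982457  0.98714543]
[ 0.56656876  0.00242765 -0.82401089]
[518.92211914 343.57781982  57.        ]
to [514.68692558 343.62394516 101.34379309] shift [-0.025, -0.028, 0.071] len 0.081
to [529.68692558 343.62394516  41.34379309] shift [-0.046, -0.032, 0.129] len 0.141
```

```bash
python3 - <<'E'
from h import *
z=tool()[:3,2]; f=np.array([532.5,343,57])+19*z
go(f+[-10,0,55],f)
E
```

```text
to [533.26480644 343.04612533  96.34379309] shift [-0.013, -0.025, 0.086] len 0.091
to [543.26480644 343.04612533  41.34379309] shift [-0.035, -0.029, 0.137] len 0.144
```

```bash
python3 -m creep '[[[-0.007,-0.015,0.04],-1],[[-0.013,-0.025,0.086],-1],[[-0.022,-0.027,0.108],-1],[[-0.035,-0.029,0.137],-1],[[-0.035,-0.029,0.137],-1]]' ; python3 -m creep '[[[0,0,0],0],[[0,0,0],0],[[0,0,0],0],[[0,0,0],0],[[0,0,0],0]]' 1 40; python3 -c "
from h import *
info()
T=tool()[:3,3]; go(T+[0,0,80],(500,250,150),(500,125,150))"
```

```text
t: 13.98
eef_pos: [542.3, 340.8, 38.5]
tool_rot: [2.934, 0.286, 0.903]
wrist_force: [0.1, -0.0, 0.1]
opening: 0.448
grip_force: 0.0
t: 14.6
eef_pos: [546.6, 346.7, 46.4]
tool_rot: [2.936, 0.289, 0.926]
wrist_force: [0.9, 1.4, 7.3]
opening: 0.156
grip_force: 40.0
t 14.6 tcp [546.6 346.7  46.4] tilt 35.0 az 0.9 xax [0.803 0.192 0.564] yax [ 0.162 -0.981  0.103] j [ 0.582  0.398  1.881 -0.786  0.45   2.604] F [0.9 1.4 7.3] op 0.16
to [546.62567803 346.73565297 126.42014785] shift [0.045, 0.008, -0.066] len 0.08
to (500, 250, 150) shift [0.002, 0.098, -0.112] len 0.149
to (500, 125, 150) shift [-0.022, 0.221, -0.114] len 0.249
```

```bash
python3 -m creep '[[[0.016,0.003,-0.025],0],[[0.045,0.008,-0.07],2],[[0.03,0.05,-0.09],5],[[0.01,0.098,-0.11],8],[[0,0.15,-0.113],11]]' ; python3 -m creep '[[[0,0.04,0],2],[[0.0,0.08,0],3.5],[[0.0,0.08,0],3.5]]' | sed -n 2p; python3 -c "
from h import *
info(); c=grab('wrist','w3.png'); np.savez('w3.npz',p=pts(c),f=c['frame'])
go((515,106,140),(617,103,115))"
```

```text
t: 15.22
eef_pos: [502.0, 195.6, 151.6]
tool_rot: [-2.997, -0.007, -0.932]
wrist_force: [-0.2, -0.1, -0.4]
opening: 0.16
grip_force: 39.3
eef_pos: [503.4, 113.8, 150.9]
t 15.6 tcp [503.4 113.8 150.9] tilt 34.5 az 0.0 xax [ 0.823 -0.062  0.565] yax [-0.051 -0.998 -0.035] j [ 0.084 -0.133  2.204 -0.104  0.472  1.794] F [-0.1  0.1 -0.7] op 0.16
to (515, 106, 140) shift [0.004, 0.009, 0.015] len 0.018
to (617, 103, 115) shift [0.074, 0.008, 0.094] len 0.12
```

View pics/w3.png

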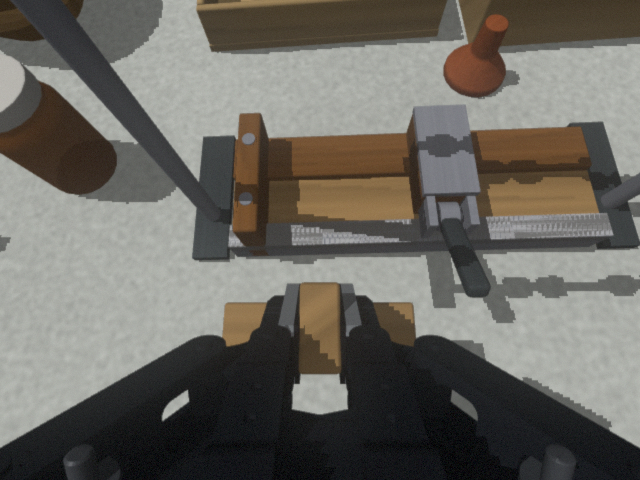

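```bash
python3 - <<'E'
from h import *
d=np.load("w3.npz"); p=d["p"]; T=tool(); inv=np.linalg.inv(T)
for n,u0,u1,v0,v1 in [("fintop",304,336,288,330),("fintop low",304,336,340,368),("barL",228,258,308,335),("barR",385,410,308,335),("bar frontedge L",228,258,303,307)]:
    q=p[v0:v1,u0:u1].reshape(-1,3); m=np.nanmedian(q,0); print(n,m.round(1),(inv@[*m,1])[:3].round(1))
q=p[308:335,228:258].reshape(-1,3); q2=p[308:335,385:410].reshape(-1,3); Q=np.vstack([q,q2]); Q=Q[np.isfinite(Q).all(1)]
n=np.linalg.svd(Q-Q.mean(0),full_matrices=False)[2][2]; print("bar normal",n.round(3))
print("chan floor/edges"); 
for u,v in [(300,200),(380,200),(300,160),(258,190),(420,190)]: print(p[v,u].round(1))
col=p[150:260,340]; 
for v in range(160,245,6): print(v,p[v,340].round(1),end=";")
E
```

```text
fintop [497.  113.2 183.3] [ 12.9   1.  -30.3]
fintop low [482.7 114.  183.3] [  1.1   1.  -38.5]
barL [499.9 150.9 133.8] [-15.  -35.   12.1]
barR [496.2  78.9 130.8] [-15.4  37.2  12.4]
bar frontedge L [507.6 151.2 133.7] [ -8.8 -35.7  16.5]
bar normal [-0.984  0.058 -0.17 ]
chan floor/edges
[610.3 129.6  22.1]
[605.1  62.7  23.6]
[644.  127.8  30. ]
[601.7 157.3  63.3]
[597.5  37.4  54.8]
160 [641.7  93.7  29.8];166 [635.7  94.1  30.2];172 [630.6  94.5  29.3];178 [628.2  94.5  22.9];184 [623.4  94.8  21.2];190 [618.2  95.2  20.2];196 [611.5  95.7  22.5];202 [606.5  96.   21.4];208 [601.   96.4  21.6];214 [595.2  96.8  22.7];220 [589.7  97.2  23.1];226 [582.   97.9  29.8];232 [576.8  98.2  30. ];238 [572.   98.5  29.5];244 [567.5  98.8  28.1];
```

```bash
python3 -m creep '[[[0.01,0.004,0.012],-0.6],[[0.03,0.007,0.04],-1.3],[[0.055,0.007,0.07],-1.3],[[0.075,0.007,0.094],-1.3],[[0.075,0.007,0.094],-1.3]]'; python3 -c "
from h import *
info()
go((619,105,90),(619,105,66))"
```

```text
t: 16.27
eef_pos: [620.1, 106.7, 115.1]
tool_rot: [-2.987, 0.048, -0.927]
wrist_force: [-0.2, 0.3, -1.8]
opening: 0.156
grip_force: 39.4
t 16.275 tcp [620.1 106.7 115.1] tilt 34.5 az 0.4 xax [ 0.824 -0.033  0.566] yax [-0.025 -0.999 -0.022] j [ 0.043  0.18   1.978 -0.055  0.383  1.691] F [-0.2  0.3 -1.8] op 0.16
to (619, 105, 90) shift [-0.015, 0.002, 0.02] len 0.025
to (619, 105, 66) shift [-0.029, 0.003, 0.04] len 0.049
```

```bash
python3 -m creep '[[[-0.015,0.002,0.02],0],[[-0.024,0.003,0.033],0],[[-0.029,0.003,0.04],0],[[-0.029,0.003,0.04],0]]'; python3 -c "
from h import *
info()
go((619,105,64))"
```

```text
t: 16.77
eef_pos: [617.3, 104.2, 66.0]
tool_rot: [-2.987, 0.049, -0.928]
wrist_force: [-0.9, 0.8, -1.2]
opening: 0.16
grip_force: 39.7
t 16.775 tcp [617.3 104.2  66. ] tilt 34.5 az 0.4 xax [ 0.824 -0.034  0.566] yax [-0.026 -0.999 -0.022] j [ 0.038  0.271  2.003 -0.069  0.266  1.703] F [-0.9  0.8 -1.2] op 0.16
to (619, 105, 64) shift [0.0, -0.001, 0.003] len 0.003
```

```bash
python3 -m creep '[[[0,-0.002,0.002],0],[[0,-0.005,0.003],0],[[0,-0.007,0.003],0]]'; python3 -m creep '[[[0,0,0],0],[[0,0,0],0],[[0,0,0],0],[[0,0,-0.03],0],[[0,0,-0.07],0]]' 0.1; python3 -m creep '[[[-0.005,0.02,-0.03],0],[[-0.01,0.06,-0.04],0],[[-0.01,0.07,-0.04],0]]' ; python3 -c "
from h import *
info(); c=grab('wrist','w4.png'); np.savez('w4.npz',p=pts(c),f=c['frame'])"
```

```text
t: 17.15
eef_pos: [620.9, 110.6, 65.2]
tool_rot: [-2.986, 0.05, -0.933]
wrist_force: [-0.0, -4.7, 3.3]
opening: 0.155
grip_force: 40.1
t: 17.77
eef_pos: [578.5, 110.3, 120.4]
tool_rot: [-2.989, 0.051, -0.923]
wrist_force: [0.2, 0.0, 0.6]
opening: 0.45
grip_force: 0.0
t: 18.15
eef_pos: [546.4, 39.3, 147.8]
tool_rot: [-2.987, 0.054, -0.93]
wrist_force: [-0.0, 0.5, -1.0]
opening: 0.448
grip_force: 0.0
t 18.15 tcp [546.4  39.3 147.8] tilt 34.6 az 0.2 xax [ 0.823 -0.037  0.567] yax [-0.029 -0.999 -0.022] j [-0.131 -0.064  2.152  0.172  0.46   1.345] F [-0.   0.5 -1. ] op 0.45
```

View pics/w4.png

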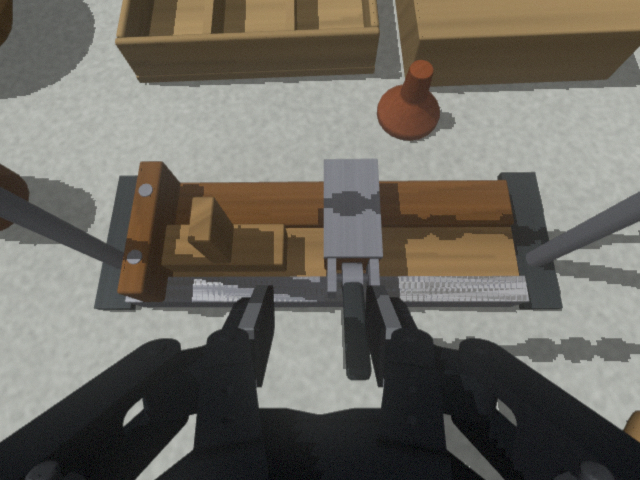

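The gauge is flat in the channel against the stop, spanning u 165–285 px. The fence face is at u≈324, so there is a gap to close. The raised lever is at (355,320).

```bash
python3 - <<'E'
from h import *
d=np.load("w4.npz"); p=d["p"]
for n,u,v in [("lever",354,300),("lever",356,340),("lever",357,365),("gauge top end",275,240),("gauge end",283,250),("gauge",170,240),("fence L",327,230),("fence R",377,230),("stop",150,190)]: print(n,p[v,u].round(1))
go((520,18,105),(541,18,65))
E
```

```text
lever [560.8  18.5  61.7]
lever [534.6  20.   79.3]
lever [520.8  20.9  87.7]
gauge top end [609.4  73.   45.9]
gauge end [601.4  67.   46.2]
gauge [612.3 151.4  46. ]
fence L [nan nan nan]
fence R [ 6.084e+02 -2.000e-01  6.320e+01]
stop [643.9 160.7  66.4]
to (520, 18, 105) shift [-0.045, 0.023, 0.02] len 0.054
to (541, 18, 65) shift [-0.051, 0.023, 0.065] len 0.085
```

```bash
python3 -m creep '[[[-0.03,0.012,0.014],0],[[-0.045,0.022,0.02],0],[[-0.048,0.022,0.043],0],[[-0.051,0.022,0.066],0],[[-0.051,0.022,0.066],0]]'; python3 -m creep '[[[0,0,0],0],[[0,0,0],0],[[0,0,0],0]]' 1 60; python3 -m creep '[[[0,-0.008,0],0],[[0,-0.016,0],0],[[0,-0.022,0],0]]'; python3 -m creep '[[[0,-0.003,0],0],[[0,-0.005,0],0]]'; python3 -c "
from h import *
info()"
```

```text
t: 18.82
eef_pos: [540.6, 21.3, 61.3]
tool_rot: [-2.988, 0.051, -0.921]
wrist_force: [-0.1, 0.9, 0.3]
opening: 0.448
grip_force: 0.0
t: 19.2
eef_pos: [541.8, 20.8, 64.1]
tool_rot: [-2.987, 0.051, -0.929]
wrist_force: [-1.9, 0.8, 2.1]
opening: 0.154
grip_force: 58.7
t: 19.58
eef_pos: [542.4, 42.4, 64.2]
tool_rot: [-2.987, 0.052, -0.929]
wrist_force: [2.5, -2.7, -4.7]
opening: 0.153
grip_force: 58.4
t: 19.82
eef_pos: [542.6, 47.5, 64.2]
tool_rot: [-2.987, 0.051, -0.929]
wrist_force: [0.6, -2.0, -2.6]
opening: 0.146
grip_force: 58.6
t 19.825 tcp [542.6  47.5  64.2] tilt 34.5 az 0.3 xax [ 0.823 -0.035  0.567] yax [-0.027 -0.999 -0.022] j [-0.11   0.122  2.2    0.29   0.229  1.232] F [ 0.6 -2.  -2.6] op 0.15
```

Moved 27 mm, still only the sliding friction; on in small steps.

```bash
for i in 1 2 3; do python3 -m creep '[[[0,-0.002,0],0],[[0,-0.002,0],0]]' | sed -n '2p;4p'; done
```

```text
eef_pos: [542.6, 48.8, 64.2]
wrist_force: [-1.6, -5.5, -1.2]
eef_pos: [542.7, 49.2, 64.2]
wrist_force: [-3.3, -16.4, 0.5]
eef_pos: [542.8, 49.6, 64.2]
wrist_force: [-6.8, -25.2, 1.8]
```

```bash
python3 - <<'E'
from h import *
T=tool()[:3,3]; 
for t in (.45,.3,.15,0,-.1): a=.62; print(t); go(T+60*np.array([np.cos(a)-np.cos(t),0,np.sin(t)-np.sin(a)]))
E
```

```text
0.45
to [537.56459948  49.62726306  55.427113  ] shift [-0.009, 0.0, 0.004] len 0.01
0.3
to [534.27123628  49.62726306  47.06039335] shift [-0.017, 0.001, 0.009] len 0.019
0.15
to [532.26516095  49.62726306  38.2954689 ] shift [-0.023, 0.001, 0.015] len 0.028
0
to [531.59142563  49.62726306  29.32918095] shift [-0.029, 0.001, 0.022] len 0.037
-0.1
to [531.89117571  49.62726306  23.33917595] shift [-0.032, 0.001, 0.027] len 0.042
```

```bash
python3 -m creep '[[[-0.009,0.002,0.004],0],[[-0.017,0.002,0.009],0],[[-0.023,0.002,0.015],0],[[-0.029,0.002,0.022],0],[[-0.031,0.002,0.026],0]]'; python3 -m creep '[[[-0.001,0,0.002],0],[[-0.001,0,0.003],0],[[-0.001,0,0.003],0]]'; python3 -c "
from h import *
info()"
```

```text
t: 21.2
eef_pos: [534.2, 49.7, 27.4]
tool_rot: [-2.988, 0.057, -0.942]
wrist_force: [-18.7, -14.4, 26.1]
opening: 0.151
grip_force: 64.7
t: 21.58
eef_pos: [534.5, 49.7, 26.1]
tool_rot: [-2.987, 0.057, -0.946]
wrist_force: [-30.0, -15.9, 40.4]
opening: 0.149
grip_force: 68.5
t 21.575 tcp [534.5  49.7  26.1] tilt 35.1 az -0.4 xax [ 0.817 -0.037  0.575] yax [-0.032 -0.999 -0.018] j [-0.101  0.213  2.229  0.556  0.103  0.971] F [-30.  -15.9  40.4] op 0.15
```

```bash
python3 -m creep '[[[0.003,0,-0.003],0],[[0.005,0,-0.005],0]]' | sed -n '2p;4p'; python3 -m creep '[[[0,0,0],0],[[0,0,0],0],[[0,0,0],0],[[0,0,-0.03],0],[[0,0,-0.07],0]]' 0.1| sed -n '2p;4p';  python3 -m creep '[[[0.03,0,-0.04],0],[[0.03,0,-0.04],0],[[0.03,0,-0.04],0]]'| sed -n '2p;4p'; python3 - <<'E'
from h import *
info(); c=grab('wrist','w5.png'); p=pts(c); np.savez('w5.npz',p=p)
E
```

```text
eef_pos: [534.1, 49.8, 29.2]
wrist_force: [2.3, -16.6, -11.2]
eef_pos: [493.4, 52.8, 86.3]
wrist_force: [0.1, 0.3, 1.1]
eef_pos: [496.1, 51.7, 136.6]
wrist_force: [-1.0, 0.2, -0.5]
t 22.825 tcp [496.1  51.7 136.6] tilt 34.5 az 0.4 xax [ 0.824 -0.034  0.566] yax [-0.026 -0.999 -0.022] j [-0.114 -0.162  2.265  0.159  0.444  1.368] F [-1.   0.2 -0.5] op 0.45
```

View pics/w5.png

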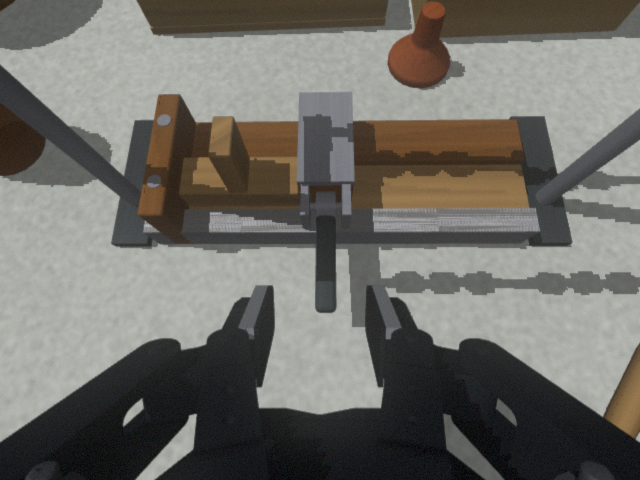

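The gauge sits between stop and fence, and the lever runs from (325,215) to (325,308) px and looks flat. I'll check its angle and the gap.

```bash
python3 - <<'E'
from h import *
p=np.load("w5.npz")["p"]; 
q=p[222:305,320:331].reshape(-1,3); q=q[np.isfinite(q).all(1)]; q=q[(q[:,2]>35)&(q[:,2]<75)]
f=np.polyfit(q[:,0],q[:,2],1); print("lever angle",-np.arctan(f[0]),q[:,2].mean(),q[:,0].min(),q[:,0].max())
for n,v,u0,u1 in (("row",190,165,310),("row2",175,165,310)):
    for u in range(u0,u1,8): print(u,p[v,u].round(0)[1:],end=" ")
    print()
q=np.load("w1.npz")["p"][245:328,311:322].reshape(-1,3); q=q[(q[:,2]>35)&(q[:,2]<75)]; f=np.polyfit(q[:,0],q[:,2],1); print("ref angle",-np.arctan(f[0]),q[:,2].mean())
E
```

```text
lever angle 0.024699470719428355 50.680040171578554 508.1341071850099 566.2997214542908
165 [158.  65.] 173 [157.  55.] 181 [155.  46.] 189 [148.  47.] 197 [143.  46.] 205 [136.  47.] 213 [131.  45.] 221 [125.  46.] 229 [118.  49.] 237 [112.  50.] 245 [106.  50.] 253 [101.  45.] 261 [95. 46.] 269 [89. 48.] 277 [83. 46.] 285 [77. 46.] 293 [71. 45.] 301 [64. 60.] 309 [59. 56.] 
165 [159.  65.] 173 [157.  57.] 181 [156.  46.] 189 [150.  47.] 197 [144.  46.] 205 [138.  46.] 213 [132.  46.] 221 [117.  73.] 229 [112.  72.] 237 [106.  73.] 245 [105.  56.] 253 [101.  46.] 261 [95. 47.] 269 [89. 46.] 277 [83. 47.] 285 [77. 46.] 293 [71. 45.] 301 [64. 64.] 309 [58. 63.] 
ref angle 0.01622987808874258 50.13968696713345
```

```bash
python3 -c "
from station import finish_job
print(finish_job())"
```

```text
the job is handed in; nothing more can be done
None
```

The long gauge stands fin up in the channel, snug between the fence and the fixed stop, with the lever clamped flat (measured about 0.02 rad); I handed the job in at about 23 s.

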